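# Pop and open the red blade case

### The job

Open the red blade case on the bench: press down the yellow release tab at its front so that the lid springs up, then push the lid back until it stands fully open against its stop, and move clear. Use the fingertips only: do not pick up, tip or shift the case, leave the green case shut, and leave the other things on the bench where they are.

Things in the scene. Friction and masses are not known exactly. Their poses are not given: they have to be found in the camera images.
- red_case: The RED blade case standing loose on the bench (about 0.9 to 1.2 kg). Its box is 100 mm deep (own x), 140 mm wide (own y), lid top 58 mm high, on a black base plate 8 mm thick that runs on 70 mm in front of the box under the release tab. Origin: on the bench under the middle of the box. Its -x axis is the front, with the release tab; its +x side carries the lid hinge; z is up.
- red_tab_pad (a point): Middle of the top face of the red case's release tab: a yellow pad 42 mm (case x) by 36 mm (case y), 36 mm above the bench, its middle 93 mm in front of the case origin (case -x). It moves with the tab.
- red_tab (a joint): Release tab of the red case, a sprung rocker (rad): 0 at rest, 0.32 fully pressed; pivot 29 mm behind the pad's middle towards the case, 30 mm above the bench. Pressing the pad straight down about 8 mm takes it to 0.3 (about 2 N at first, 5 N when fully down) and swings a steel hook forwards, off the lid's front tongue (the hook, 28 mm wide, stands between pad and lid, its top 59 mm above the bench); the lid lets go at about 0.15. Springs back when released.
- red_lid (a joint): Lid of the red case (rad): 0 shut and latched; once released a spring under it raises it to 0.75 and no further; from there it moves freely against its own weight (0.1 kg) and a light damper (0.025 N m s/rad); 1.57 upright; 1.9 fully open against its stop, leaning back, where it stays by its own weight. Let go between 0.75 and upright it sinks back to 0.75.
- red_lid_edge (a point): Middle of the front edge of the red lid, at the tip of its 24 mm wide, 4 mm thick tongue; 113 mm from the hinge line. Moves with the lid. At lid 0.75 it is about 129 mm above the bench and 33 mm in front of the case origin (case -x). The lid panel is 140 mm wide, 8 mm thick, and reaches 104 mm from the hinge; the tongue projects 9 mm beyond it.
- red_hinge (a point): Middle of the red lid's hinge line, which runs along case y: 52 mm above the bench, 50 mm behind the case origin (case +x).
- green_case: The GREEN case, the same in shape and mechanism as the red one, in like position and axes; to be left shut and in its place.
- green_tab (a joint): Release tab of the green case (rad), 0 at rest; leave alone.
- green_lid (a joint): Lid of the green case (rad), 0 shut; must stay shut.
- glue_bottle: Bystander, loose: white glue bottle with orange cap, 60 dia x 160 mm tall; origin under its centre.
- varnish_can: Bystander, loose: steel can with paper label, 84 dia x 100 mm tall; origin under its centre.
- screw_jar: Bystander, loose: amber glass jar with brass cap, 56 dia x 75 mm tall; origin under its centre.
- screwdriver: Bystander, loose: screwdriver with yellow handle lying on the bench, 190 mm long; long axis is its x.
- wrench: Bystander, loose: steel open spanner lying on the bench, 170 mm long; long axis is its x.
- pine_offcut: Bystander, loose: pale pine offcut, 140 x 60 x 20 mm, lying flat; origin under its centre.
- brush_mug: Bystander, loose: blue ceramic mug, 76 dia x 90 mm tall; origin under its centre.
Things that resemble listed ones, but are neither listed nor needed, are in the scene too. Leave any blue look-alike of the red_case alone.

How it is judged:
On the way, in this order (a step that is already met when the one before it is completed fails the run):
1. the red tab is pressed and its lid springs up (value of joint each of red_tab, red_lid above 0.1 rad and value of joint red_lid below 1.2 rad).
2. the red lid is pushed fully open (value of joint red_lid above 1.8 rad), for 0.2 s.
At the end, for the whole second after the job is handed in: The red lid rests fully open (over 1.8 of 1.9 rad), its tab has sprung back, the red case stands flat on the bench within 40 mm of where it started, and the green case is shut (value of joint red_lid above 1.8 rad and velocity of joint red_lid between -0.1 and 0.1 rad/s and value of joint each of red_tab, green_lid, green_tab below 0.05 rad and distance of red_case from where it was at the start of the episode below 0.04 m and height (world z) of red_case below 0.005 m and angle between red_case's own z axis and vertical below 0.05 rad and linear speed of red_case below 0.02 m/s); the robot touches nothing.
It fails at once if the red case is lifted, tipped or shifted: origin over 12 mm up, tilted over 0.15 rad, or moved over 40 mm (height (world z) of red_case above 0.012 m or angle between red_case's own z axis and vertical above 0.15 rad or distance of red_case from where it was at the start of the episode above 0.04 m).
It fails at once if the green case is opened, its tab pressed (over 0.1 rad), or it is moved over 25 mm (value of joint green_lid above 0.08 rad or value of joint green_tab above 0.1 rad or distance of green_case from where it was at the start of the episode above 0.025 m).
It fails at once if another thing on the bench is moved over 25 mm (distance of any of glue_bottle, varnish_can, screw_jar, screwdriver, wrench, pine_offcut, brush_mug from where it was at the start of the episode above 0.025 m).
It also fails if it takes over 40 s, if anything falls off the work surface, if the arm or the gripper's body presses on something with over 40 N, if the wrist force passes 120 N, or if a joint passes its speed limit or range.

### The arm

A 6-joint arm with a two-finger parallel gripper is mounted at the origin on the work surface. World frame = base frame: x ahead of the robot, y to its left, z up, the work surface at z = 0. Lengths are in m, angles in rad, forces in N, time in s.
With the tool pointing down it reaches from about 0.25 to 0.775 m from the base axis. Payload 4 kg.
Tool frame: the origin (TCP) lies midway between the tips of the shut fingers; the grasp point (between the pads) lies 19 mm behind it; z points along the fingers, y is the line along which they close (so a half turn about z gives the same grasp; the last joint's range is limited). The gripper opens to 94 mm and grips with 3 to 60 N. Pads are 16 mm wide; open, the fingers measure 119 mm over their backs; the gripper's body (75 mm by 177 mm) begins 78 mm behind the grasp point.
Start: joints at [-1.335, 0.087, 1.371, -0, 1.684, -0.103], TCP at [0.183, -0.519, 0.206] pointing down, gripper open.
Joint ranges: [-3.1, 3.1], [-0.76, 2.03], [0.27, 2.55], [-1.08, 4.22], [0.17, 2.65], [-2.57, 2.57]. Speed limits (rad/s): [2.79, 2.79, 3.14, 3.14, 3.14, 3.14].

### API

Orientations are given as a rotation vector (axis times angle).
In Python, from rig import * gives the robot as it stands.
- The arm moves only by the tool send_rows, never from a script. Its argument "targets" is a list of rows, each a list of 3 entries, a list of its own where there are three numbers: the opening in per cent of the stroke, from 0 (shut) to 100 (fully open), then the shift along the world's x, y, z in mm, then the turn about the world's z in degrees. In form: [[hand, [x, y, z], spin], ...]. A call has 1 to 8 rows; each row is the pose to reach, as a shift and turn from the pose commanded when the call began; what a row does not reach only later rows make up. A row lasts 1/12 s, in which the tool goes at most 41.7 mm and 7.16 degrees, less where a joint would pass 70% of its speed; a pose out of reach is approached as far as the arm can. A call with a gripper value outside its range is refused whole. The fingers move at their own pace and stop on an object; the grip force is fixed at half the most. Time passes only in rows, so rows that repeat a pose let the fingers close. It gives the time, the measured TCP pose, the force, the opening and the grip force at its end, in the units of the state.
- get_obs(): the state, without advancing time (a new reading comes with each control period).
- read_camera(name): name is "side" or "top"; returns (picture, depth): 420x560x3 uint8, blue, green, red; 420x560 float32, m along the optical axis (not along the pixel's ray), 0 where there is no reading.
- camera_model(name): a dict with "fx", "fy", "cx", "cy" (pixels), "T" (4x4, takes a point from camera to world coordinates). Camera axes: x right, y up, looking along -z (the intrinsics and any distortion apply to the point x, -y, -z); pixel columns grow to the right and rows downward; lengths in m; the calibration is good to about 2 mm. A picture is of the moment at which its call begins. camera_model takes no time and is no camera call.
- sign_off(): hands the job in; it is judged then, once.
The state is a dict: "time_s": time; "joint_positions": joint angles; "qvel": joint speeds; "tau": joint torques, N m; "position": TCP position; "eef_rot": TCP orientation; "wrist_force": force on the tool from outside, world axes, zero at the start; "torque": the same for the moment, N m; "opening": finger opening in m; "gripper_force": force on a finger pad.
Only numpy, scipy, OpenCV 4.12 (cv2) and the standard library are available. Lean on these libraries where they do the work, as an engineer would, in place of code of your own. Each camera call takes 0.05 s, during which the arm holds its last target. There are 200 camera calls.

## Working session

There is one attempt and no reset: what is moved stays moved. The work goes in short steps, Python scripts to look and compute and a tool call to move; the robot and the scene stay as the last step left them, time stands still between calls to the robot, and variables do not carry over. Pictures are saved under pics/ and viewed, at most 10 in all, crops included, and the job is handed in when it is done.

Besides the shell and the picture viewer there is one more tool, called after "Call:" by a JSON object that holds its "fn" and its "kwargs". send_rows: Moves the arm, as the interface text tells. Its arguments: {"type":"object","properties":{"targets":{"type":"array"}},"required":["targets"]}

```bash
mkdir -p pics; cat > h.py <<'E'
from rig import *
import cv2, numpy as np
def cloud(d,m):
    h,w=d.shape; v,u=np.mgrid[:h,:w]
    p=np.stack([(u-m['cx'])/m['fx']*d,-(v-m['cy'])/m['fy']*d,-d],-1)
    T=np.array(m['T']); return p@T[:3,:3].T+T[:3,3]
E
python3 - <<'E'
from h import *
for n in ('top','side'):
    p,d=read_camera(n); np.savez('pics/%s0.npz'%n,p=p,d=d); cv2.imwrite('pics/%s0.png'%n,p)
    m=camera_model(n); print({k:(np.round(v,3).tolist() if k=='T' else v) for k,v in m.items()})
o=get_obs(); print(o)
E
```

```text
{'fx': 475.73912611868656, 'fy': 475.73912611868656, 'cx': 279.06587562869913, 'cy': 211.0939918898886, 'T': [[0.015, 0.996, -0.083, 0.398], [-1.0, 0.016, 0.01, 0.103], [0.011, 0.083, 0.996, 1.603], [0.0, 0.0, 0.0, 1.0]]}
{'fx': 453.78709954717175, 'fy': 453.78709954717175, 'cx': 280.1424694548528, 'cy': 212.54756958477216, 'T': [[0.754, 0.377, -0.538, -0.389], [-0.657, 0.437, -0.615, -0.972], [0.003, 0.817, 0.577, 1.068], [0.0, 0.0, 0.0, 1.0]]}
{'time_s': 0.1, 'joint_positions': array([-1.33509975e+00,  8.78997733e-02,  1.37210392e+00,  7.11333773e-06,
        1.68358366e+00, -1.03104558e-01]), 'qvel': array([ 1.95200818e-05, -1.07799625e-03, -3.53332206e-03, -6.90808838e-04,
        1.51112963e-03, -6.83086239e-04]), 'tau': array([ 9.80891127e-04, -3.41253841e+01, -3.03300583e+01,  7.20105437e-02,
        3.04255367e-02, -9.60844545e-05]), 'position': array([ 0.18267658, -0.51825651,  0.2044106 ]), 'eef_rot': array([-3.09466141e+00, -5.29311505e-01,  1.96366342e-04]), 'wrist_force': array([0.53827799, 0.10880054, 0.31525689]), 'torque': array([ 0.00097224, -0.00826029,  0.03795972]), 'gripper_force': 0.0, 'opening': 0.09381966286139261}
```

View pics/top0.png

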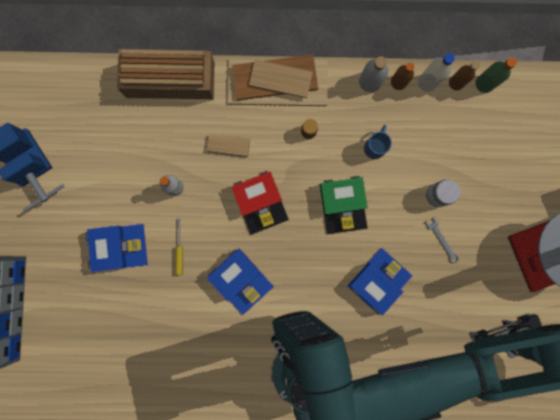

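View pics/side0.png

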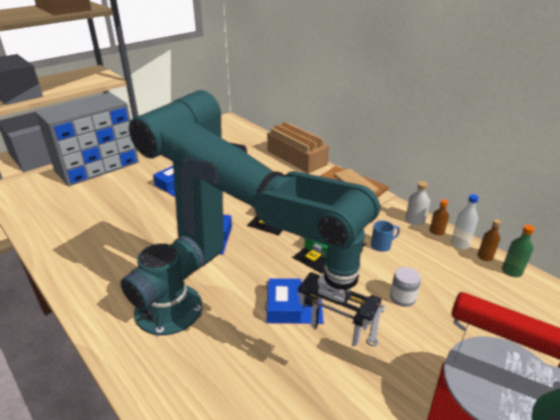

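```bash
cat >> h.py <<'E'
def ray(uv,z,m):
    T=np.array(m['T']); uv=np.atleast_2d(uv).astype(float)
    c=np.stack([(uv[:,0]-m['cx'])/m['fx'],-(uv[:,1]-m['cy'])/m['fy'],-np.ones(len(uv))],-1)@T[:3,:3].T
    return T[:3,3]+c*((z-T[2,3])/c[:,2])[:,None]
E
python3 - <<'E'
from h import *
f=np.load('pics/top0.npz'); p=f['p']; d=f['d']; m=camera_model('top')
hsv=cv2.cvtColor(p,cv2.COLOR_BGR2HSV)
win=np.zeros(d.shape,np.uint8); win[160:240,225:295]=1
H,S,V=cv2.split(hsv)
C=cloud(d,m)
red=(((H<8)|(H>172))&(S>140)&(V>70)&(win>0)&(C[...,2]>0.045)).astype(np.uint8)
cs,_=cv2.findContours(red,0,2); c=max(cs,key=cv2.contourArea); hull=cv2.convexHull(c)
P=ray(hull[:,0],0.058,m)[:,:2].astype(np.float32)
r=cv2.minAreaRect(P*1000); print('lid',r)
print('lid z',np.median(C[...,2][red>0]))
yel=((H>20)&(H<35)&(S>150)&(V>90)&(win>0)).astype(np.uint8)
yel[:200]=0
n,l,st,ce=cv2.connectedComponentsWithStats(yel)
k=1+np.argmax(st[1:,4]); print(st[k],ce[k])
pad=ray(ce[k],0.036,m)[0]; print('pad',pad, np.median(C[l==k],0))
cen=np.array(r[0])/1000; v=cen-pad[:2]; print(np.linalg.norm(v),np.degrees(np.arctan2(v[1],v[0])))
cv2.imwrite('pics/c.png',cv2.resize(p[150:245,215:385],None,fx=4,fy=4,interpolation=cv2.INTER_CUBIC))
from scipy.spatial.transform import Rotation as R
print(R.from_rotvec(get_obs()['eef_rot']).as_matrix().round(3))
E
```

```text
lid ((584.1231079101562, 163.1675567626953), (105.76756286621094, 137.90185546875), 22.537187576293945)
lid z 0.05882052214934275
[259 212  15  15 136] [266.28676471 218.92647059]
pad [0.5020829  0.12919476 0.036     ] [0.50188137 0.12981741 0.0361637 ]
0.08879609685842327 22.494417179621113
[[ 0.943  0.332 -0.   ]
 [ 0.332 -0.943  0.002]
 [ 0.    -0.002 -1.   ]]
```

View pics/c.png

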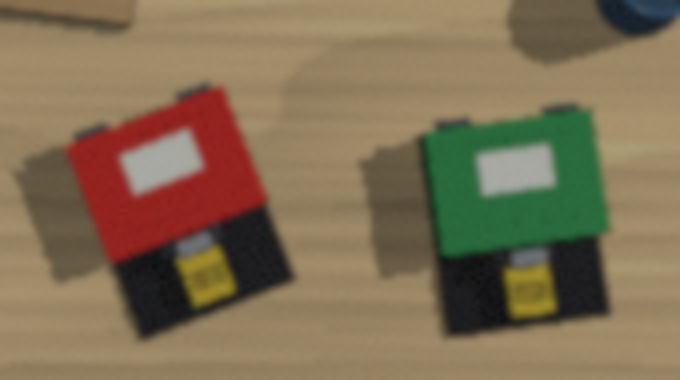

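Call:
{"fn": "send_rows", "kwargs": {"targets": [[0, [17, 35, 0], 0], [0, [35, 70, 0], 1], [0, [52, 106, 0], 2], [0, [70, 142, 0], 3], [0, [87, 178, 0], 3], [0, [105, 214, 0], 3], [0, [122, 250, 0], 3], [0, [140, 285, 0], 3]]}}

```text
time_s: 0.77
position: [0.3228, -0.2317, 0.2051]
eef_rot: [-3.082, -0.609, 0.0]
wrist_force: [1.1, 0.3, -0.5]
opening: 0.0442
gripper_force: 0.0
```

Call:
{"fn": "send_rows", "kwargs": {"targets": [[0, [17, 35, 0], 0], [0, [35, 70, 0], 0], [0, [52, 106, 0], 0], [0, [70, 142, 0], 0], [0, [87, 178, 0], 0], [0, [105, 214, 0], 0], [0, [122, 250, 0], 0], [0, [140, 285, 0], 0]]}}

```text
time_s: 1.43
position: [0.4629, 0.0535, 0.2052]
eef_rot: [3.081, 0.612, -0.001]
wrist_force: [-0.9, 0.2, 0.7]
opening: 0.0005
gripper_force: 0.0
```

Call:
{"fn": "send_rows", "kwargs": {"targets": [[0, [17, 37, -20], 0], [0, [37, 77, -40], 0], [0, [37, 77, -75], 0], [0, [37, 77, -105], 0], [0, [37, 77, -120], 0], [0, [37, 77, -120], 0]]}}

```text
time_s: 1.93
position: [0.4958, 0.1282, 0.0797]
eef_rot: [-3.081, -0.612, 0.018]
wrist_force: [-0.7, -0.5, 0.3]
opening: 0.0003
gripper_force: 0.0
```

Call:
{"fn": "send_rows", "kwargs": {"targets": [[0, [0, 0, -20], 0], [0, [0, 0, -30], 0], [0, [0, 0, -30], 0], [0, [0, 0, -30], 0]]}}

```text
time_s: 2.27
position: [0.4998, 0.128, 0.0559]
eef_rot: [3.082, 0.61, -0.0]
wrist_force: [-0.5, -0.3, 1.0]
opening: 0.0005
gripper_force: 0.0
```

```bash
python3 - <<'E'
from h import *
o=get_obs(); print(o['position'],o['eef_rot'],o['wrist_force'])
a,_=read_camera('side'); b,_=read_camera('top')
f=lambda i,r,c: cv2.resize(i[r:r+100,c:c+130],None,fx=4,fy=4,interpolation=cv2.INTER_CUBIC)
m=camera_model('side'); q=np.linalg.inv(np.array(m['T']))@[.50,.128,.036,1]
u=int(m['cx']-m['fx']*q[0]/q[2]); v=int(m['cy']+m['fy']*q[1]/q[2]); print(u,v)
cv2.imwrite('pics/d.png',np.vstack([f(a,v-60,u-65)[:300],f(b,150,200)[100:400]]))
E
```

```text
[0.49981557 0.12802398 0.05594552] [ 3.08175089e+00  6.09864959e-01 -1.87028051e-04] [-0.45103222 -0.30514555  0.97945846]
265 219
```

View pics/d.png

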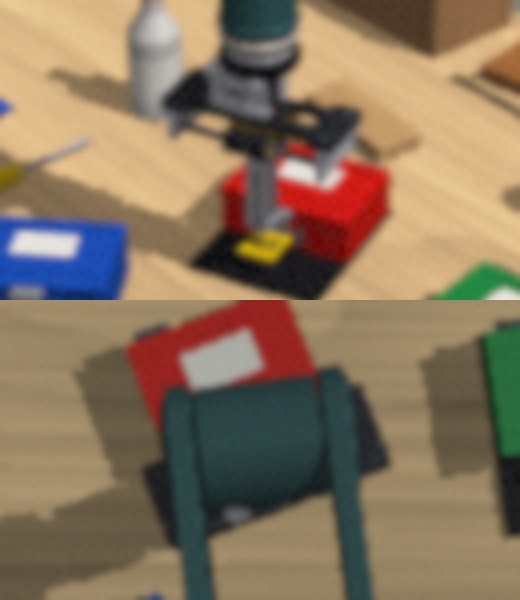

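Call:
{"fn": "send_rows", "kwargs": {"targets": [[0, [0, 0, -10], 0], [0, [0, 0, -18], 0], [0, [0, 0, -22], 0], [0, [0, 0, -25], 0], [0, [0, 0, -28], 0], [0, [0, 0, -28], 0], [0, [0, 0, -28], 0]]}}

```text
time_s: 2.95
position: [0.4997, 0.128, 0.0283]
eef_rot: [3.081, 0.61, -0.0]
wrist_force: [-1.8, -1.0, 6.6]
opening: 0.0008
gripper_force: 3.4
```

```bash
python3 - <<'E'
from h import *
a,_=read_camera('side')
cv2.imwrite('pics/e.png',cv2.resize(a[140:260,190:340],None,fx=4,fy=4,interpolation=cv2.INTER_CUBIC))
E
```

```text
(no output)
```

View pics/e.png

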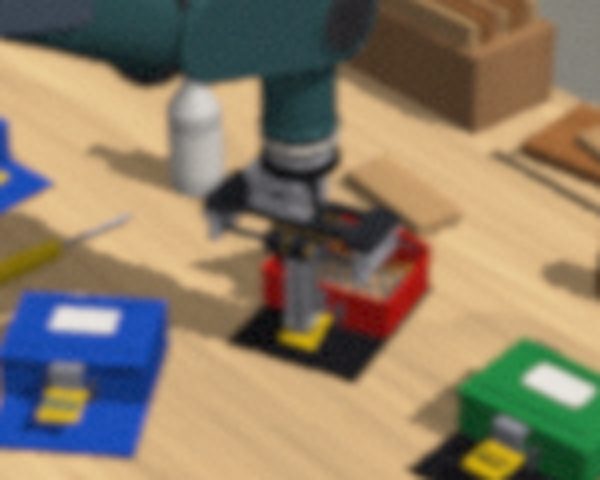

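Call:
{"fn": "send_rows", "kwargs": {"targets": [[0, [0, 0, 25], 0], [0, [0, 0, 50], 0], [0, [0, 0, 75], 0], [0, [0, 0, 75], 0], [0, [18, 8, 75], 0], [0, [37, 15, 75], 0], [0, [37, 15, 75], 0]]}}

```text
time_s: 3.58
position: [0.5385, 0.144, 0.1011]
eef_rot: [-3.081, -0.611, -0.001]
wrist_force: [-0.1, -0.5, 0.2]
opening: 0.0002
gripper_force: 0.0
```

Call:
{"fn": "send_rows", "kwargs": {"targets": [[0, [9, 4, 2], 0], [0, [18, 8, 8], 0], [0, [28, 12, 15], 0], [0, [37, 15, 20], 0], [0, [46, 19, 25], 0], [0, [55, 23, 28], 0], [0, [65, 27, 30], 0], [0, [74, 31, 30], 0]]}}

```text
time_s: 4.25
position: [0.6104, 0.1741, 0.1316]
eef_rot: [3.082, 0.61, -0.003]
wrist_force: [-0.5, 0.3, 1.3]
opening: 0.0004
gripper_force: 0.2
```

Call:
{"fn": "send_rows", "kwargs": {"targets": [[0, [7, 3, 0], 0], [0, [14, 6, 0], 0], [0, [20, 8, 0], 0], [0, [26, 11, 0], 0], [0, [30, 12, 0], 0], [0, [34, 14, 0], 0], [0, [34, 14, 0], 0], [0, [34, 14, 0], 0]]}}

```text
time_s: 4.92
position: [0.6449, 0.1883, 0.1325]
eef_rot: [3.082, 0.611, -0.0]
wrist_force: [0.2, -0.0, -0.6]
opening: 0.0004
gripper_force: 0.0
```

```bash
python3 - <<'E'
from h import *
a,_=read_camera('side'); print(get_obs()['position'])
cv2.imwrite('pics/f.png',cv2.resize(a[120:240,200:350],None,fx=4,fy=4,interpolation=cv2.INTER_CUBIC))
E
```

```text
[0.64475502 0.18821694 0.13256196]
```

View pics/f.png

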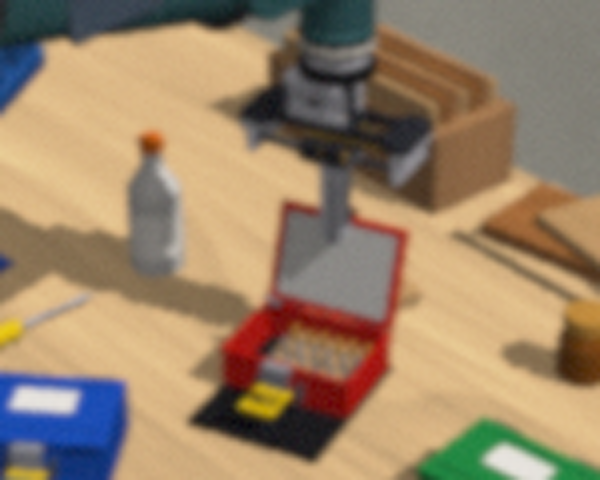

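Call:
{"fn": "send_rows", "kwargs": {"targets": [[0, [-14, -6, 0], 0], [0, [-37, -15, 0], 0], [0, [-65, -27, 10], 0], [0, [-92, -38, 30], 0], [0, [-120, -50, 50], 0], [0, [-150, -60, 70], 0], [0, [-180, -70, 80], 0], [0, [-210, -80, 80], 0]]}}

```text
time_s: 5.63
position: [0.4346, 0.1079, 0.216]
eef_rot: [3.081, 0.61, 0.011]
wrist_force: [-0.2, -0.9, 0.7]
opening: 0.0005
gripper_force: 0.0
```

Call:
{"fn": "send_rows", "kwargs": {"targets": [[0, [-10, -40, 0], 0], [0, [-20, -80, 0], 0], [0, [-30, -120, 0], 0], [0, [-40, -160, 0], 0], [0, [-40, -160, 0], 0], [0, [-40, -160, 0], 0]]}}

```text
time_s: 6.13
position: [0.3941, -0.0536, 0.2129]
eef_rot: [3.083, 0.601, 0.002]
wrist_force: [-0.1, 0.6, -0.1]
opening: 0.0005
gripper_force: 0.0
```

```bash
python3 - <<'E'
from h import *
a,d=read_camera('side'); C=cloud(d,camera_model('side')); o=get_obs(); print(o['position'],o['wrist_force'],o['time_s'])
c=np.array([.587,.164]); th=np.radians(22.5); ex=np.array([np.cos(th),np.sin(th)]); ey=np.array([-ex[1],ex[0]])
q=C[...,:2]-c; x=q@ex; y=q@ey; z=C[...,2]
s=(abs(y)<.055)&(z>.08)&(z<.15)&(x>.02)&(x<.13)
k=np.polyfit(z[s],x[s],1); print(s.sum(),'lid angle',np.pi/2+np.arctan(k[0]),(x[s]-np.polyval(k,z[s])).std())
H,S,V=cv2.split(cv2.cvtColor(a,cv2.COLOR_BGR2HSV))
t=(H>20)&(H<35)&(S>150)&(abs(x+.093)<.03)&(abs(y)<.03)&(z>.01)
print('pad',t.sum(),np.median(x[t]),np.median(y[t]),np.median(z[t]))
b,_=read_camera('top'); cv2.imwrite('pics/g.png',np.vstack([a[40:340],b[50:330]]))
E
```

```text
[ 0.39449475 -0.05223506  0.21280126] [-0.84809631 -1.0173076   0.03526155] 6.1833
56 lid angle 1.9553918658462075 0.004120690625531879
pad 73 -0.09178585088197834 -9.889768236791473e-05 0.03506076318499329
```

View pics/g.png

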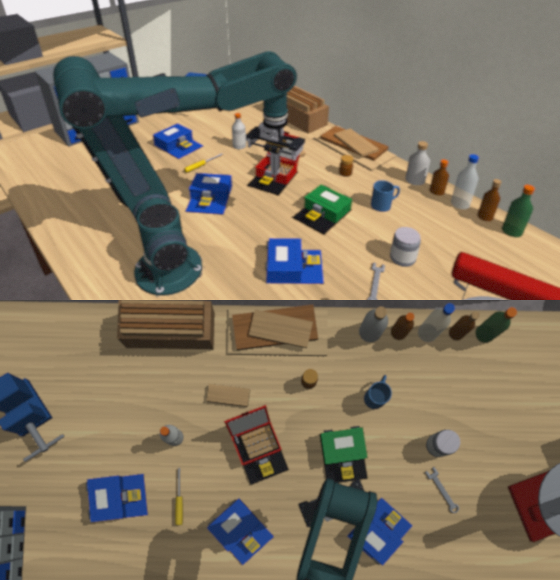

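The combined picture shows the red case open (side view around 280,165; top view around 255,440). The lid measures about 1.9 rad, the tab has sprung back, and the green case is shut. The arm is clear of everything.

```bash
python3 -c "
from rig import *
print(sign_off())"
```

```text
the job is handed in; nothing more can be done
None
```

The red case is open with its lid back at about the stop (camera estimate 1.96 rad, nominal 1.9) and its tab sprung back; the green case is shut, nothing else looks moved, the arm is clear, and the job was handed in at about 6.2 s with no verdict returned.

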